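# Bring the tray with the large massage ball

## Robot

A 6-joint arm with a two-finger parallel gripper is mounted at the origin on a cart in front of the work surface, level with it; the furniture and walls round the work are solid. World frame = base frame: x ahead of the robot, y to its left, z up, the work surface at z = 0. Lengths are in m, angles in rad, forces in N, time in s.
With the tool pointing down it reaches from about 0.225 to 0.875 m from the base axis. Payload 3.4 kg.
Tool frame: the origin (TCP) lies at the very end of the fingers, on their centre line; the grasp point (between the pads) lies 19 mm behind it; x points along the fingers, z is the direction in which the jaws open and shut, and the axes are right-handed (so a half turn about x gives the same grasp; the last joint's range is limited). The gripper opens to 85 mm and grips with 20 to 120 N. Pads are 22 mm wide; open, the fingers measure 114 mm over their backs; the gripper's body (76 mm by 85 mm) begins 54 mm behind the grasp point. The pads swing forward as they close: fully open they stand 13 mm farther back than shut.
Start: joints at [1.128, 0.276, 1.505, -0, 1.361, -0.121], TCP at [0.182, 0.546, 0.231] pointing down, gripper open.
Joint ranges: [-2.89, 2.89], [-0.75, 2.08], [0.22, 2.7], [-1.18, 4.32], [0.11, 2.71], [-2.7, 2.7]. Speed limits (rad/s): [2.57, 2.57, 3.14, 3.14, 3.14, 3.14].

## Interface

Orientations are given as a unit quaternion [w, x, y, z].
In Python, from rig import manip, viewer, finder gives the robot as it stands.
- The arm moves only by the tool move_arm, never from a script. Its argument "rows" is a list of rows, each a list of 3 entries, a list of its own where there are three numbers: the shift along the tool's x, y, z in mm, then the turn about the tool's x in rad, then the finger opening in mm, from 0 to 85.4. A call has 1 to 8 rows; each row is the pose to reach, as a shift and turn from the pose measured when the call began, along the tool's axes at that moment; what a row does not reach only later rows make up. A row lasts 1/12 s, in which the tool goes at most 41.7 mm and 7.16 degrees, less where a joint would pass 70% of its speed; a pose out of reach is approached as far as the arm can. A call with a gripper value outside its range is refused whole. The fingers move at their own pace and stop on an object; "force" is the grip in N (left out, the last holds). Time passes only in rows, so rows that repeat a pose let the fingers close. It gives the time, the measured TCP pose, the force and the opening at its end, in the units of the state.
- manip.get_state(): the state, without advancing time (a new reading comes with each control period).
- viewer.get_image(name): name is "scene" or "top" or "wrist"; returns the picture (420x560x3 uint8, red, green, blue); there is no depth.
- viewer.get_calibration(name): a dict with "mtx" (3x3 intrinsics, pixels), "R" (3x3) and "t" (3): a world point X has camera coordinates R X + t. Camera axes: x right, y down, z forward; pixel columns grow to the right and rows downward; lengths in m; the calibration is good to about 2 mm. A picture is of the moment at which its call begins: read the wrist's pose just before it. get_calibration takes no time and is no camera call; for the wrist camera it gives the pose at the moment of the call.
- manip.sign_off(): hands the job in, once; it reports no verdict.
Trained networks look in the newest picture that a camera, given by its name, has taken for a name from the list of things; names that differ only in an ending like _2 or _b are one class to them, and where a whole thing is asked for, a point or a joint stands for the part that bears it (a point fixed in the world has none). Each returns a list of dicts, best first, with "score" (0 to 1); they miss things now and then, are a little off and sometimes report something else, mostly with a low value. They report only what shows in the picture. A call takes as long as a camera call.
- finder.look_for(target, camera): "centre" ([column, row] in pixels, amid what is visible of it).
- finder.trace(target, camera): "mask" (420x560 bool, what is visible of it) and "centre" ([column, row] in pixels, amid what is visible of it).
The state is a dict: "clock": time; "qpos": joint angles; "qd": joint speeds; "effort": joint torques, N m; "position": TCP position; "ee_rot": TCP orientation; "contact_force": force on the tool from outside, world axes, zero at the start; "moment": the same for the moment, N m; "width": finger opening in m.
Only numpy, scipy, OpenCV 4.12 (cv2) and the standard library are available. Lean on these libraries where they do the work, as an engineer would, in place of code of your own. Each camera call takes 0.05 s, during which the arm holds its last target.

## Task

Two small trays each carry a loose steel massage ball. Take the tray with the larger ball by its upright grip, leave the other tray where it is, and carry the chosen one, kept level so that the ball stays in its shallow pocket, to the round rubber mat where the therapist will take the ball. Finish still holding the tray by the grip, level and still, with its middle over the middle of the mat and its underside 10 to 25 cm above the worktop; do not put it down, and do not shift the pot, bottle or timer.

Things in the scene. Friction and masses are not known exactly. Their poses are not given: they have to be found in the camera images.
- tray_a: one of two identical black trays, a plate 160 (x) x 84 (y) x 12 mm lying flat, 0.18 to 0.35 kg; origin: centre of its underside. Upright grip fin centred at x=-5 mm, y=0: 40 mm along x, 14 mm thick along y (pinch across y), top 85 mm above the underside; grip 60 to 75 mm up, above the ball. Ball pocket centred at x=+45 mm, y=0. Either tray may hold the larger ball
- tray_b: one of two identical black trays, a plate 160 (x) x 84 (y) x 12 mm lying flat, 0.18 to 0.35 kg; origin: centre of its underside. Upright grip fin centred at x=-5 mm, y=0: 40 mm along x, 14 mm thick along y (pinch across y), top 85 mm above the underside; grip 60 to 75 mm up, above the ball. Ball pocket centred at x=+45 mm, y=0. Either tray may hold the larger ball
- tray_a_pocket (a point): middle of the floor of that tray's pocket, a round flat-floored recess 46 mm across and only 3 mm deep, 9 mm above the tray's underside
- tray_b_pocket (a point): middle of the floor of that tray's pocket, a round flat-floored recess 46 mm across and only 3 mm deep, 9 mm above the tray's underside
- ball_large_center (a point): centre of the larger polished steel massage ball, 36 mm across, 84 to 168 g; lies loose in the pocket of one of the trays and rolls about in it
- ball_small_center (a point): centre of the smaller polished steel massage ball, 24 mm across, 50 g; lies loose in the pocket of one of the trays and rolls about in it
- mat: round dark rubber mat, 130 mm across, 4 mm thick, fixed on the worktop; origin at the centre of its underside
- pot: bystander: round white pot, 84 mm across, 27 mm high; origin under its centre
- bottle: bystander: small amber dropper bottle, 33 mm across, 102 mm high; origin under its centre
- twist_timer: bystander: round kitchen-type timer, 62 mm across, 37 mm high; origin under its centre

How it is judged:
By the outcome, as a careful person would: the job done as asked, in the order asked, and still so for the second after the job is handed in, while the arm keeps its last pose, push and grip.
It also fails if it takes over 43 s, if anything falls off the work surface, if the arm or the gripper's body presses on something with over 40 N, if the wrist force passes 120 N, or if a joint passes its speed limit or range.

## Working session

There is one attempt and no reset: what is moved stays moved. The work goes in short steps, Python scripts to look and compute and a tool call to move; the robot and the scene stay as the last step left them, time stands still between calls to the robot, and variables do not carry over. Pictures are saved under pics/ and viewed, and the job is handed in when it is done.

Besides the shell and the picture viewer there is one more tool, called after ">>>" by a JSON object that holds its "name" and its "arguments", one argument or row to a line. move_arm: Moves the arm, as the interface text tells. Its arguments: {"type":"object","properties":{"rows":{"type":"array"},"force":{"type":"number"}},"required":["rows"]}

```bash
mkdir -p pics; python3 - <<'E'
from rig import manip, viewer, finder
import cv2
print(manip.get_state())
for n in("scene","top"):
    im=viewer.get_image(n); cv2.imwrite(f"pics/{n}0.png",im[:,:,::-1])
    c=viewer.get_calibration(n); print(n,c)
E
```

```text
{'clock': 0.0, 'qpos': array([ 1.12803565e+00,  2.76624699e-01,  1.50615538e+00,  4.36207223e-05,
        1.36071845e+00, -1.21006009e-01]), 'qd': array([ 1.84470877e-04, -3.06861861e-04, -3.51336385e-04, -2.71135159e-05,
       -1.64254963e-03,  1.15645848e-04]), 'effort': array([-1.84398661e-03, -4.16780126e+01, -2.45801586e+01, -1.49018765e-04,
        1.08667585e-02,  3.03393428e-06]), 'position': array([0.18159279, 0.5450009 , 0.23041393]), 'ee_rot': array([ 0.57303985, -0.41376054,  0.57423481,  0.4131367 ]), 'contact_force': array([-0.39217012,  0.21704729, -0.26906243]), 'moment': array([ 0.0193896 , -0.00522304, -0.02730597]), 'width': 0.08569906768578575}
scene {'mtx': array([[493.97665958,   0.        , 283.05749232],
       [  0.        , 493.97665958, 206.65938494],
       [  0.        ,   0.        ,   1.        ]]), 'R': array([[ 0.65632735, -0.75440045, -0.01069432],
       [-0.58292086, -0.49803945, -0.64199687],
       [ 0.47899654,  0.42759405, -0.76663267]]), 't': array([-0.28015063,  0.46261051,  0.69691144])}
top {'mtx': array([[406.29900142,   0.        , 279.40314526],
       [  0.        , 406.29900142, 206.21037592],
       [  0.        ,   0.        ,   1.        ]]), 'R': array([[-0.05856922, -0.9982825 ,  0.00130314],
       [-0.9747535 ,  0.05690693, -0.21591019],
       [ 0.2154652 , -0.01391593, -0.97641236]]), 't': array([0.19066994, 0.61386125, 0.78322855])}
```

View pics/scene0.png

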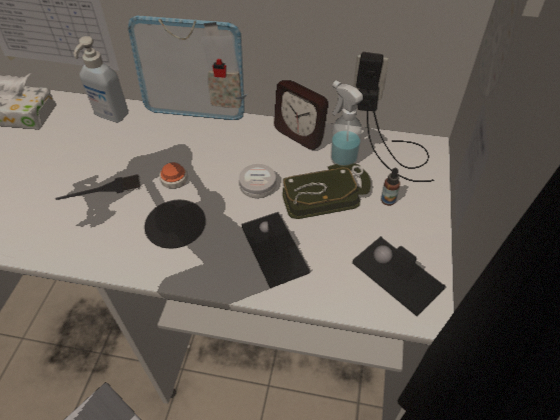

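View pics/top0.png

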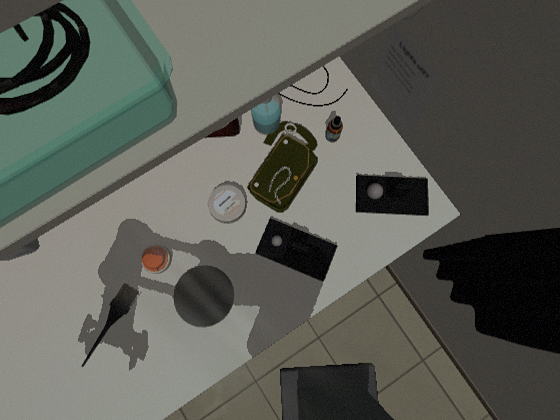

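The right-hand tray carries the larger ball (scene ~(383,253), top ~(375,190)). The left tray has the small one (top (277,240)), and the mat is at top (204,296). There is a shelf at the rear. Next I measure.

```bash
cat > h.py <<'E'
import numpy as np, cv2
from rig import manip, viewer, finder
def back(cal,uv,z):
    K,R,t=map(np.asarray,(cal["mtx"],cal["R"],cal["t"]))
    d=R.T@np.linalg.solve(K,[uv[0],uv[1],1.]); c=-R.T@t
    return c+d*(z-c[2])/d[2]
def proj(cal,X):
    p=np.asarray(cal["R"])@np.asarray(X)+cal["t"]; p=cal["mtx"]@p; return p[:2]/p[2]
E
python3 - <<'E'
from h import *
for n in("top","scene"):
    c=viewer.get_calibration(n); im=viewer.get_image(n)
    print(n,"cam",-c["R"].T@c["t"])
    for tg,z in(("tray_a",0.012),("mat",.004),("ball_large_center",.027),("ball_small_center",.021),("pot",.027),("bottle",.05),("twist_timer",.037)):
        for d in finder.trace(tg,n)[:3]:
            m=d["mask"].astype(np.uint8); 
            r=cv2.minAreaRect(cv2.findNonZero(m)) if m.sum() else None
            print(tg,round(d["score"],2),np.round(d["centre"],1),m.sum(),np.round(back(c,d["centre"],z),3), None if r is None else np.round([back(c,p,z)[:2] for p in cv2.boxPoints(r)],3).tolist())
    if n=="top":
        cr=im[160:230,340:445]
    else: cr=im[225:320,340:455]
    cv2.imwrite(f"pics/crop_{n}.png",cv2.resize(np.clip(cr.astype(float)*2,0,255).astype(np.uint8)[:,:,::-1],None,fx=6.5,fy=6.0,interpolation=cv2.INTER_CUBIC))
E
```

```text
top cam [0.44077229 0.16630886 0.89704446]
tray_a 0.86 [392.1 196.8] 2594 [ 0.643 -0.1    0.012] [[0.611, -0.01], [0.701, -0.022], [0.683, -0.19], [0.594, -0.174]]
tray_a 0.69 [297.6 246.4] 2826 [0.544 0.119 0.012] [[0.533, 0.215], [0.613, 0.178], [0.542, 0.03], [0.464, 0.069]]
tray_a 0.54 [280.6 242. ] 87 [0.556 0.156 0.012] [[0.57, 0.174], [0.569, 0.154], [0.547, 0.155], [0.548, 0.175]]
mat 0.89 [203.4 295.2] 2834 [0.452 0.328 0.004] [[0.453, 0.417], [0.54, 0.323], [0.448, 0.238], [0.365, 0.331]]
mat 0.6 [153.5 253.9] 731 [0.547 0.436 0.004] [[0.57, 0.463], [0.567, 0.399], [0.501, 0.399], [0.505, 0.462]]
ball_large_center 0.62 [376.5 192.9] 156 [ 0.65  -0.062  0.027] [[0.672, -0.045], [0.67, -0.074], [0.64, -0.071], [0.642, -0.042]]
ball_small_center 0.69 [394.4 197.2] 2421 [ 0.64  -0.102  0.021] [[0.612, -0.01], [0.696, -0.022], [0.678, -0.187], [0.594, -0.171]]
ball_small_center 0.49 [278.8 242.2] 75 [0.554 0.16  0.021] [[0.569, 0.174], [0.568, 0.154], [0.548, 0.155], [0.549, 0.175]]
pot 0.84 [226.  204.7] 1199 [0.643 0.271 0.027] [[0.69, 0.309], [0.685, 0.225], [0.6, 0.229], [0.
[... 906 characters left out ...]
22 [174.2 175.1] 582 [0.531 0.414 0.027] [[0.495, 0.437], [0.562, 0.465], [0.563, 0.391], [0.498, 0.366]]
ball_small_center 0.59 [265.2 226. ] 82 [0.561 0.165 0.021] [[0.564, 0.182], [0.574, 0.17], [0.553, 0.15], [0.542, 0.163]]
ball_small_center 0.58 [277.7 250.8] 2844 [0.531 0.104 0.021] [[0.531, 0.207], [0.621, 0.177], [0.534, 0.025], [0.456, 0.056]]
pot 0.56 [256.1 178.5] 1009 [0.643 0.267 0.027] [[0.638, 0.324], [0.708, 0.28], [0.644, 0.201], [0.578, 0.243]]
bottle 0.55 [391.  189.3] 453 [0.79  0.013 0.05 ] [[0.745, 0.012], [0.842, 0.054], [0.854, 0.023], [0.756, -0.018]]
twist_timer 0.86 [177.7 175.6] 526 [0.53  0.398 0.037] [[0.532, 0.457], [0.57, 0.412], [0.521, 0.357], [0.484, 0.4]]
```

View pics/crop_top.png

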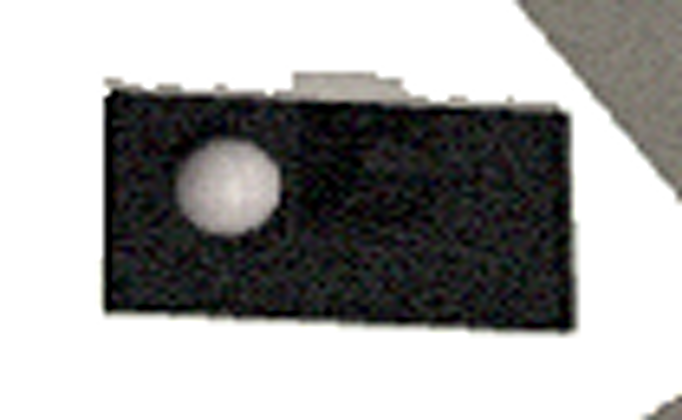

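View pics/crop_scene.png

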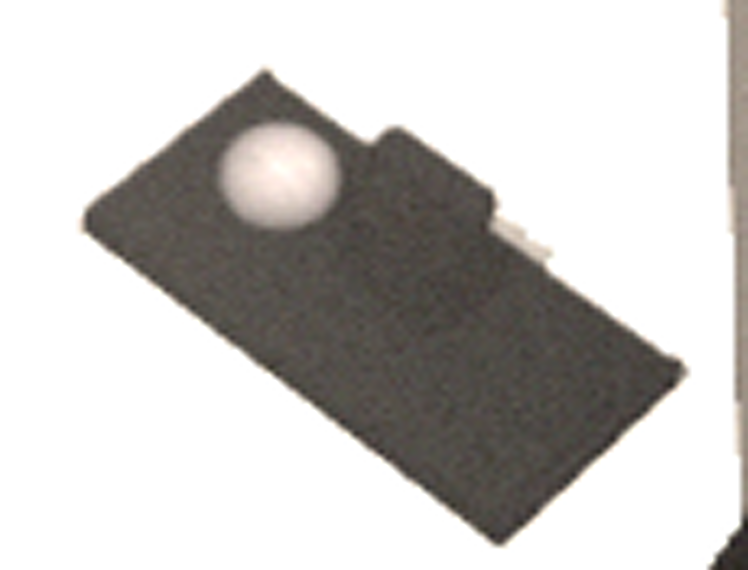

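```bash
python3 - <<'E'
from h import *
T=viewer.get_calibration("top");S=viewer.get_calibration("scene")
f=lambda L:[(340+u/6.5,o+v/6.) for (u,v),o in L]
for n,c,o,pts in(("top",T,160,[(106,90),(570,110),(574,330),(104,312)]),("scene",S,225,[(266,70),(685,370),(500,540),(85,212)])):
    W=np.array([back(c,(340+u/6.5,o+v/6.),.012) for u,v in pts])
    # order: far-front(ball), far-back, near-back, near-front
    ctr=W.mean(0); ax=W[0]+W[3]-W[1]-W[2]
    print(n,np.round(W,3).tolist(),ctr,np.arctan2(ax[1],ax[0]),[np.linalg.norm(W[i]-W[(i+1)%4]) for i in range(4)])
    b=(375.1,191.2) if n=="top" else (340+280/6.5,225+177/6)
    print("ball",back(c,b,.027))
for u,v in((397,127),(493,192)): print("fin",back(S,(340+u/6.5,225+v/6),.085))
# mat ellipse
for n,c in(("top",T),("scene",S)):
    viewer.get_image(n); m=finder.trace("mat",n)[0]["mask"].astype(np.uint8)
    k=max(cv2.findContours(m,0,1)[0],key=cv2.contourArea)[:,0]
    w=np.array([back(c,p,.004)[:2] for p in k]); (x,y),r=cv2.minEnclosingCircle(w.astype(np.float32)); print("mat",n,x,y,r,w.min(0),w.max(0))
from scipy.spatial.transform import Rotation as Ro
s=manip.get_state();q=s["ee_rot"];print(Ro.from_quat(q[[1,2,3,0]]).as_matrix())
im=viewer.get_image("wrist");cv2.imwrite("pics/w0.png",im[:,:,::-1]);print(manip.get_state()["clock"])
E
```

```text
top [[0.698, -0.025, 0.012], [0.681, -0.186, 0.012], [0.597, -0.175, 0.012], [0.613, -0.016, 0.012]] [ 0.64730828 -0.10035593  0.012     ] 1.4669680975740835 [np.float64(0.161696121473465), np.float64(0.08487202401355269), np.float64(0.16052948119625554), np.float64(0.08585454926965841)]
ball [ 0.65437364 -0.05939348  0.027     ]
scene [[0.699, -0.028, 0.012], [0.68, -0.186, 0.012], [0.594, -0.177, 0.012], [0.615, -0.019, 0.012]] [ 0.64724465 -0.10274772  0.012     ] 1.4436262181187232 [np.float64(0.15918078407968525), np.float64(0.0867251318685988), np.float64(0.15893325460289137), np.float64(0.08460991456013729)]
ball [ 0.65529919 -0.06043171  0.027     ]
fin [ 0.65342475 -0.09095987  0.085     ]
fin [ 0.65030893 -0.12400459  0.085     ]
mat top 0.45033174753189087 0.32711127400398254 0.06537389755249023 [0.38761855 0.26211479] [0.51481819 0.3909348 ]
mat scene 0.4528117775917053 0.3251037001609802 0.0680268332362175 [0.38760735 0.25887195] [0.51935476 0.39164195]
[[ 4.36143582e-05 -9.48668428e-01  3.16272368e-01]
 [ 1.18555679e-04  3.16272371e-01  9.48668421e-01]
 [-9.99999992e-01 -3.87967902e-06  1.26264046e-04]]
1.15
```

View pics/w0.png

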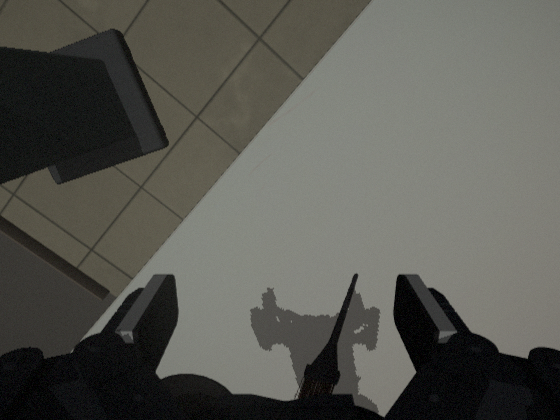

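```bash
cat >> h.py <<'E'
from scipy.spatial.transform import Rotation as Ro
def togo(x,y,z,ang=None):
    s=manip.get_state();q=s["ee_rot"];M=Ro.from_quat(q[[1,2,3,0]]).as_matrix()
    d=M.T@(np.array([x,y,z])-s["position"])*1000
    a=np.arctan2(M[1,2],M[0,2])
    print("t",round(s["clock"],2),"pos",s["position"].round(4),"tilt",M[:,0].round(4),"ang",round(a,4),"F",s["contact_force"].round(2),"w",round(s["width"]*1000,1))
    print("shift mm",d.round(1),"turn",None if ang is None else round((a-ang+np.pi)%(2*np.pi)-np.pi,4), "q",s["qpos"].round(3))
E
python3 -c "
from h import *
togo(.6467,-.1065,.2,-.116)"
```

```text
t 1.15 pos [0.1819 0.5455 0.2313] tilt [ 0.e+00  1.e-04 -1.e+00] ang 1.249 F [-0.84 -0.5  -0.28] w 85.6
shift mm [  31.3 -647.2 -471.5] turn 1.365 q [ 1.128  0.276  1.505  0.     1.361 -0.121]
```

>>> {"name": "move_arm", "arguments": {
  "rows": [
    [[0, -15, -11], 0.03, 85],
    [[0, -45, -33], 0.1, 85],
    [[0, -75, -55], 0.17, 85],
    [[0, -105, -77], 0.24, 85],
    [[0, -135, -99], 0.31, 85],
    [[0, -165, -121], 0.38, 85],
    [[0, -195, -143], 0.45, 85],
    [[0, -225, -165], 0.52, 85]
  ]
}}

```text
clock: 1.82
position: [0.3438, 0.3163, 0.2316]
ee_rot: [0.661, -0.251, 0.661, 0.251]
contact_force: [0.7, 0.7, 0.8]
width: 0.0847
```

```bash
python3 -c "
from h import *
togo(.6467,-.1065,.2,-.116)"
```

```text
t 1.82 pos [0.3438 0.3163 0.2316] tilt [ 7.e-04  5.e-04 -1.e+00] ang 0.7259 F [0.66 0.67 0.8 ] w 84.7
shift mm [  31.6 -517.3  -54.2] turn 0.8419 q [ 0.595  0.112  1.719  0.     1.31  -0.131]
```

>>> {"name": "move_arm", "arguments": {
  "rows": [
    [[0, -35, -4], 0.06, 85],
    [[0, -70, -8], 0.12, 85],
    [[0, -105, -11], 0.18, 85],
    [[0, -140, -15], 0.24, 85],
    [[0, -175, -18], 0.3, 85],
    [[0, -210, -22], 0.36, 85],
    [[0, -245, -26], 0.42, 85],
    [[0, -280, -30], 0.48, 85]
  ]
}}

```text
clock: 2.48
position: [0.508, 0.0853, 0.2318]
ee_rot: [0.702, -0.085, 0.701, 0.086]
contact_force: [-1.1, 0.3, 0.2]
width: 0.0851
```

```bash
python3 -c "
from h import *
togo(.6467,-.1065,.2,-.116)"
```

```text
t 2.48 pos [0.508  0.0853 0.2318] tilt [ 1.2e-03  6.0e-04 -1.0e+00] ang 0.2426 F [-1.12  0.26  0.19] w 85.1
shift mm [  31.8 -219.6   88.5] turn 0.3586 q [ 3.100e-02  1.850e-01  1.628e+00  1.000e-03  1.328e+00 -2.120e-01]
```

>>> {"name": "move_arm", "arguments": {
  "rows": [
    [[5, -32, 13], 0.06, 85],
    [[10, -64, 26], 0.12, 85],
    [[15, -96, 39], 0.18, 85],
    [[20, -128, 52], 0.24, 85],
    [[25, -160, 65], 0.3, 85],
    [[30, -192, 78], 0.34, 85],
    [[32, -220, 88], 0.359, 85],
    [[32, -220, 88], 0.359, 85]
  ]
}}

```text
clock: 3.15
position: [0.6493, -0.1126, 0.1981]
ee_rot: [0.707, 0.042, 0.705, -0.044]
contact_force: [1.1, 0.8, -0.3]
width: 0.0849
```

```bash
python3 -c "
from h import *
togo(.6467,-.1065,.2,-.116)
c=viewer.get_calibration('wrist');im=viewer.get_image('wrist')
g=np.clip(im.astype(float)*2,0,255).astype(np.uint8)[:,:,::-1].copy()
# overlay predicted tray
a=1.455;X=np.array([np.cos(a),np.sin(a)]);Y=np.array([-X[1],X[0]]);C=np.array([.6473,-.1015])
def P(x,y,z):return tuple(int(round(v)) for v in proj(c,[*(C+x*X+y*Y),z]))
for pts in ([(80,42,12),(80,-42,12),(-80,-42,12),(-80,42,12)],[(15,7,85),(15,-7,85),(-25,-7,85),(-25,7,85)]):
    cv2.polylines(g,[np.array([P(x/1e3,y/1e3,z/1e3) for x,y,z in pts])],True,(0,0,255),1)
cv2.imwrite('pics/w1.png',g);print(manip.get_state()['clock'])
"
```

```text
t 3.15 pos [ 0.6493 -0.1126  0.1981] tilt [ 0.0025 -0.0026 -1.    ] ang -0.1208 F [ 1.12  0.8  -0.31] w 84.9
shift mm [-1.9  5.7 -3.3] turn -0.0048 q [-0.276  0.419  1.369 -0.002  1.351 -0.155]
3.2
```

View pics/w1.png

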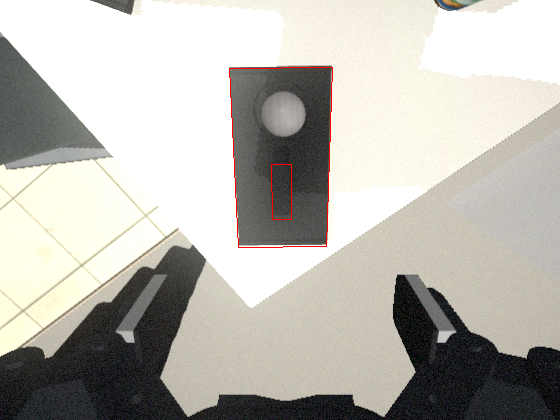

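The predicted tray outline matches the wrist view within about 1 px (ball at (283,113)), so I correct the small offset and descend.

```bash
python3 -c "
from h import *
togo(.6467,-.1065,.0485,-.116)"
```

```text
t 3.2 pos [ 0.6475 -0.1097  0.1984] tilt [ 4.e-04  3.e-04 -1.e+00] ang -0.1195 F [-0.61 -0.37  0.2 ] w 85.1
shift mm [149.9   3.1  -1.2] turn -0.0035 q [-0.274  0.416  1.372  0.     1.353 -0.155]
```

>>> {"name": "move_arm", "arguments": {
  "rows": [
    [[15, 3, -1], 0, 85],
    [[40, 3, -1], -0.003, 85],
    [[65, 3, -1], -0.003, 85],
    [[90, 3, -1], -0.003, 85],
    [[115, 3, -1], -0.003, 85],
    [[135, 3, -1], -0.003, 85],
    [[150, 3, -1], -0.003, 85],
    [[150, 3, -1], -0.003, 85]
  ]
}}

```text
clock: 3.87
position: [0.6436, -0.1046, 0.0452]
ee_rot: [0.703, 0.042, 0.708, -0.04]
contact_force: [-0.7, 0.1, 0.2]
width: 0.0848
```

```bash
python3 -c "
from h import *
togo(.6467,-.1065,.0485,-.116)
c=viewer.get_calibration('wrist');im=viewer.get_image('wrist')
g=np.clip(im.astype(float)*2.5,0,255).astype(np.uint8)[:,:,::-1].copy()
cv2.imwrite('pics/w2.png',g)
im=viewer.get_image('scene')
g=np.clip(im[190:330,320:460].astype(float)*2,0,255).astype(np.uint8)[:,:,::-1].copy()
cv2.imwrite('pics/s2.png',cv2.resize(g,None,fx=4,fy=4))
togo(.6467,-.1065,.0485,-.116)
"
```

```text
t 3.87 pos [ 0.6436 -0.1046  0.0452] tilt [-0.007   0.0028 -1.    ] ang -0.1154 F [-0.65  0.14  0.18] w 84.8
shift mm [-3.3 -1.5  3.2] turn 0.0006 q [-2.680e-01  5.350e-01  1.577e+00  1.000e-03  1.037e+00 -1.530e-01]
t 3.97 pos [ 0.6464 -0.1056  0.0486] tilt [-5.e-04  9.e-04 -1.e+00] ang -0.1156 F [ 0.18 -0.07  1.42] w 85.0
shift mm [ 0.1 -0.8  0.4] turn 0.0004 q [-2.690e-01  5.330e-01  1.572e+00  1.000e-03  1.038e+00 -1.530e-01]
```

View pics/w2.png

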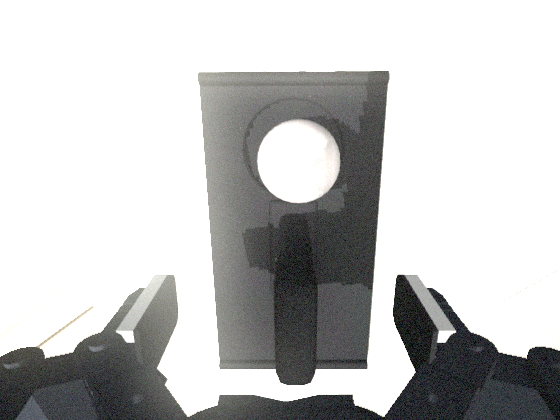

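View pics/s2.png

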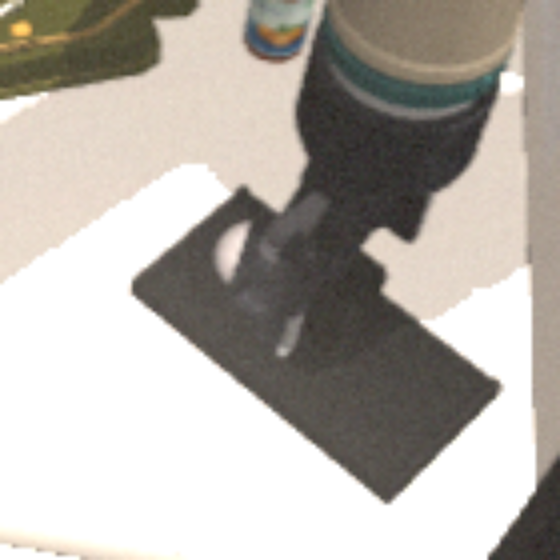

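```bash
python3 -c "
from h import *
togo(.6467,-.1065,.0485,-.116)
c=viewer.get_calibration('wrist');im=viewer.get_image('wrist')
g=np.clip(im.astype(float)*2.5,0,255).astype(np.uint8)[:,:,::-1].copy()
cv2.imwrite('pics/w3.png',g[180:420,140:440])
s=manip.get_state();M=Ro.from_quat(s['ee_rot'][[1,2,3,0]]).as_matrix()
for uv in((274,370),(317,370),(275,300),(316,300)): print(uv,(M.T@(back(c,uv,.085)-s['position'])*1e3).round(1))
for uv in((200,75),(388,75),(220,365),(367,365)): print(uv,(M.T@(back(c,uv,.012)-s['position'])*1e3).round(1))
for k in (-42.5,42.5): print(proj(c,s['position']+M@[-.03,0,k/1e3]))
"
```

```text
t 3.97 pos [ 0.6464 -0.1056  0.0486] tilt [-5.e-04  9.e-04 -1.e+00] ang -0.1156 F [ 0.18 -0.07  1.42] w 85.0
shift mm [ 0.1 -0.8  0.4] turn 0.0004 q [-2.690e-01  5.330e-01  1.572e+00  1.000e-03  1.038e+00 -1.530e-01]
(274, 370) [-35.4 -14.1  -5.4]
(317, 370) [-35.4 -14.1   9.4]
(275, 300) [-35.4  13.6  -4.8]
(316, 300) [-35.4  13.6   8.4]
(200, 75) [ 37.6  83.5 -39.9]
(388, 75) [37.7 83.4 44.6]
(220, 365) [ 37.5 -75.7 -39.6]
(367, 365) [ 37.6 -75.7  45.6]
[167.41633106 325.56376018]
[412.14005607 325.62805431]
```

View pics/w3.png

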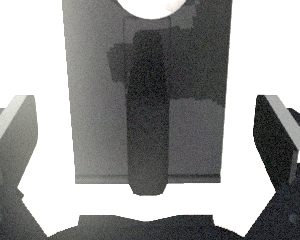

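>>> {"name": "move_arm", "arguments": {
  "rows": [
    [[0, -1, 2.5], 0, 85],
    [[0, -1, 2.5], 0, 85],
    [[0, -1, 2.5], 0, 50],
    [[0, -1, 2.5], 0, 35],
    [[0, -1, 2.5], 0, 28],
    [[0, -1, 2.5], 0, 24],
    [[0, -1, 2.5], 0, 21],
    [[0, -1, 2.5], 0, 19]
  ],
  "force": 70
}}

```text
clock: 4.68
position: [0.6494, -0.1073, 0.0495]
ee_rot: [0.706, 0.041, 0.706, -0.041]
contact_force: [-0.5, -1.0, -0.4]
width: 0.0188
```

```bash
python3 -c "
from h import *
togo(.6467,-.1065,.0485,-.116)
c=viewer.get_calibration('wrist');im=viewer.get_image('wrist')
g=np.clip(im.astype(float)*2.5,0,255).astype(np.uint8)[:,:,::-1].copy()
cv2.imwrite('pics/w4.png',g)
"
```

```text
t 4.68 pos [ 0.6494 -0.1073  0.0495] tilt [ 1.2e-03  3.0e-04 -1.0e+00] ang -0.1158 F [-0.47 -0.97 -0.43] w 18.8
shift mm [ 1.   0.5 -2.8] turn 0.0002 q [-2.700e-01  5.350e-01  1.564e+00  1.000e-03  1.041e+00 -1.540e-01]
```

View pics/w4.png

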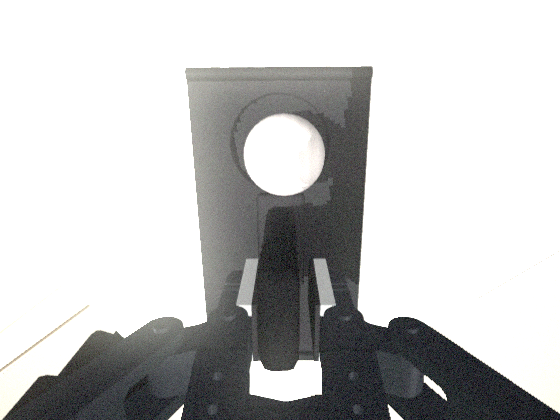

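>>> {"name": "move_arm", "arguments": {
  "rows": [
    [[0.5, 0, -0.8], 0, 18],
    [[0.5, 0, -0.8], 0, 17],
    [[0.5, 0, -0.8], 0, 16],
    [[0.5, 0, -0.8], 0, 15],
    [[0.5, 0, -0.8], 0, 14],
    [[0.5, 0, -0.8], 0, 10],
    [[0.5, 0, -0.8], 0, 5],
    [[0.5, 0, -0.8], 0, 0]
  ],
  "force": 70
}}

```text
clock: 5.4
position: [0.6485, -0.1071, 0.0488]
ee_rot: [0.706, 0.041, 0.706, -0.041]
contact_force: [-2.8, 0.1, 0.2]
width: 0.0129
```

```bash
python3 -c "
from h import *
togo(.6467,-.1065,.0485,-.116)
c=viewer.get_calibration('wrist');im=viewer.get_image('wrist')
g=np.clip(im.astype(float)*2.5,0,255).astype(np.uint8)[:,:,::-1].copy()
cv2.imwrite('pics/w5.png',g)
togo(.6467,-.1065,.0485,-.116)
"
```

```text
t 5.4 pos [ 0.6485 -0.1071  0.0488] tilt [ 8.e-04  4.e-04 -1.e+00] ang -0.1159 F [-2.82  0.09  0.24] w 12.9
shift mm [ 0.3  0.4 -1.9] turn 0.0001 q [-2.700e-01  5.350e-01  1.567e+00  1.000e-03  1.039e+00 -1.540e-01]
t 5.45 pos [ 0.6486 -0.1071  0.0488] tilt [ 8.e-04  4.e-04 -1.e+00] ang -0.1158 F [-3.28  1.11 -0.96] w 13.1
shift mm [ 0.3  0.4 -1.9] turn 0.0002 q [-2.700e-01  5.350e-01  1.567e+00  1.000e-03  1.039e+00 -1.540e-01]
```

View pics/w5.png

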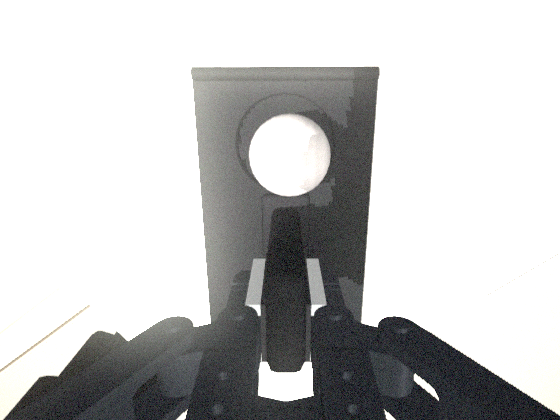

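Gripped at 13 mm with the pads on the fin. I lift gently.

>>> {"name": "move_arm", "arguments": {
  "rows": [
    [[0, 0, 0], 0, 0],
    [[-0.5, 0, 0], 0, 0],
    [[-1.5, 0, 0], 0, 0],
    [[-3, 0, 0], 0, 0],
    [[-5, 0, 0], 0, 0],
    [[-7, 0, 0], 0, 0],
    [[-8.5, 0, 0], 0, 0],
    [[-9, 0, 0], 0, 0]
  ],
  "force": 80
}}

```text
clock: 6.12
position: [0.6489, -0.1072, 0.0582]
ee_rot: [0.707, 0.041, 0.705, -0.041]
contact_force: [0.2, -0.8, -3.8]
width: 0.0128
```

```bash
python3 -c "
from h import *
togo(.6467,-.1065,.22,-.116)
c=viewer.get_calibration('wrist');im=viewer.get_image('wrist')
g=np.clip(im.astype(float)*2.5,0,255).astype(np.uint8)[:,:,::-1].copy()
cv2.imwrite('pics/w6.png',g)
togo(.6467,-.1065,.22,-.116)
print(manip.get_state()['moment'])
"
```

```text
t 6.12 pos [ 0.6489 -0.1072  0.0582] tilt [ 1.7e-03  2.0e-04 -1.0e+00] ang -0.1159 F [ 0.18 -0.81 -3.76] w 12.8
shift mm [-161.8    0.5   -2. ] turn 0.0001 q [-2.700e-01  5.250e-01  1.557e+00  1.000e-03  1.058e+00 -1.540e-01]
t 6.17 pos [ 0.6489 -0.1072  0.0582] tilt [ 1.7e-03  2.0e-04 -1.0e+00] ang -0.1158 F [-0.12  0.42 -4.92] w 13.2
shift mm [-161.8    0.5   -2. ] turn 0.0002 q [-2.700e-01  5.250e-01  1.557e+00  1.000e-03  1.058e+00 -1.540e-01]
[-0.04082324  0.02960034  0.02975845]
```

View pics/w6.png

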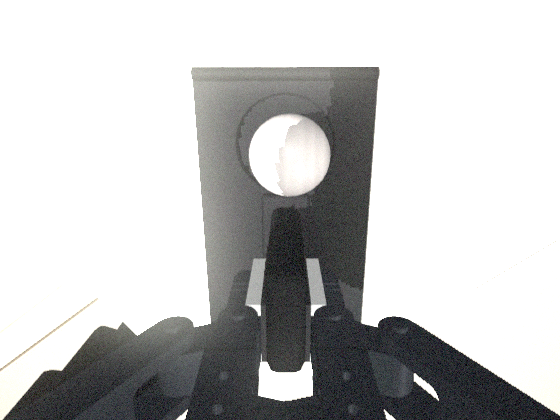

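Clear of the table: about 4.5 N, and the tray sits unchanged in the gripper. I raise it in smooth steps.

>>> {"name": "move_arm", "arguments": {
  "rows": [
    [[-1.5, 0, 0], 0, 0],
    [[-6, 0, 0], 0, 0],
    [[-13.5, 0, 0], 0, 0],
    [[-23, 0, 0], 0, 0],
    [[-32.5, 0, 0], 0, 0],
    [[-40, 0, 0], 0, 0],
    [[-44.5, 0, 0], 0, 0],
    [[-46, 0, 0], 0, 0]
  ]
}}

```text
clock: 6.83
position: [0.6495, -0.1074, 0.1059]
ee_rot: [0.707, 0.041, 0.704, -0.041]
contact_force: [0.0, -0.6, -5.7]
width: 0.0132
```

>>> {"name": "move_arm", "arguments": {
  "rows": [
    [[-1.5, 0, 0], 0, 0],
    [[-6, 0, 0], 0, 0],
    [[-13.5, 0, 0], 0, 0],
    [[-23, 0, 0], 0, 0],
    [[-32.5, 0, 0], 0, 0],
    [[-40, 0, 0], 0, 0],
    [[-44.5, 0, 0], 0, 0],
    [[-46, 0, 0], 0, 0]
  ]
}}

```text
clock: 7.5
position: [0.6501, -0.1076, 0.1535]
ee_rot: [0.708, 0.041, 0.704, -0.041]
contact_force: [-0.4, -0.3, -4.7]
width: 0.013
```

>>> {"name": "move_arm", "arguments": {
  "rows": [
    [[-1.5, 0, 0], 0, 0],
    [[-6, 0, 0], 0, 0],
    [[-13.5, 0, 0], 0, 0],
    [[-23, 0, 0], 0, 0],
    [[-32.5, 0, 0], 0, 0],
    [[-40, 0, 0], 0, 0],
    [[-44.5, 0, 0], 0, 0],
    [[-46, 0, 0], 0, 0]
  ]
}}

```text
clock: 8.17
position: [0.6504, -0.1077, 0.2012]
ee_rot: [0.709, 0.04, 0.703, -0.041]
contact_force: [0.4, -0.9, -3.7]
width: 0.0131
```

```bash
python3 -c "
from h import *
togo(.6467,-.1065,.22,-.116)
c=viewer.get_calibration('wrist');im=viewer.get_image('wrist')
g=np.clip(im.astype(float)*2.,0,255).astype(np.uint8)[:,:,::-1].copy()
im=viewer.get_image('scene')[:,:,::-1]
cv2.imwrite('pics/w7.png',np.hstack([cv2.resize(g,(400,300)),cv2.resize(im,(400,300))]))
m=np.array([.4515,.326,.215]);s=manip.get_state();p=s['position']
# tray-centre from TCP: +0.0035 along tray x approx (tool y axis)
M=Ro.from_quat(s['ee_rot'][[1,2,3,0]]).as_matrix();print(M.round(3))
"
```

```text
t 8.17 pos [ 0.6504 -0.1077  0.2012] tilt [ 0.0091 -0.0018 -1.    ] ang -0.1159 F [ 0.44 -0.89 -3.69] w 13.1
shift mm [-18.9   0.8  -3.6] turn 0.0001 q [-2.700e-01  4.140e-01  1.369e+00  1.000e-03  1.349e+00 -1.540e-01]
[[ 0.007  0.116  0.993]
 [-0.001  0.993 -0.116]
 [-1.    -0.     0.007]]
```

View pics/w7.png

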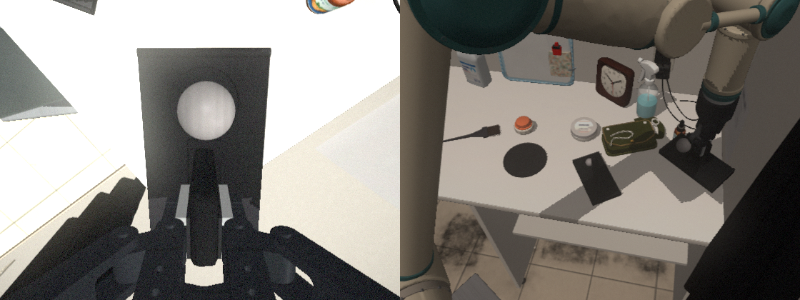

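Ball is in its pocket at a 0.2 m lift. I carry toward the mat with constant yaw.

>>> {"name": "move_arm", "arguments": {
  "rows": [
    [[0, 1.3, -0.8], 0, 0],
    [[0, 5.5, -3.4], 0, 0],
    [[0, 12.8, -7.9], 0, 0],
    [[0, 21.3, -13.1], 0, 0],
    [[0, 28.5, -17.6], 0, 0],
    [[0, 32.8, -20.2], 0, 0],
    [[0, 34.1, -21], 0, 0],
    [[0, 34.1, -21], 0, 0]
  ]
}}

```text
clock: 8.93
position: [0.6327, -0.0705, 0.2001]
ee_rot: [0.709, 0.04, 0.703, -0.041]
contact_force: [0.8, -0.4, -4.3]
width: 0.0133
```

```bash
python3 -c "
from h import *
togo(.451,.321,.205,-.116)"
```

```text
t 8.93 pos [ 0.6327 -0.0705  0.2001] tilt [ 0.0076 -0.0015 -1.    ] ang -0.1147 F [ 0.81 -0.37 -4.32] w 13.3
shift mm [  -6.9  368.1 -225.3] turn 0.0013 q [-0.22   0.382  1.424  0.     1.328 -0.106]
```

>>> {"name": "move_arm", "arguments": {
  "rows": [
    [[0, 1.3, -0.8], 0, 0],
    [[0, 5.5, -3.4], 0, 0],
    [[0, 12.8, -7.9], 0, 0],
    [[0, 21.3, -13.1], 0, 0],
    [[0, 28.5, -17.6], 0, 0],
    [[0, 32.8, -20.2], 0, 0],
    [[0, 34.1, -21], 0, 0],
    [[0, 34.1, -21], 0, 0]
  ]
}}

```text
clock: 9.6
position: [0.6155, -0.0335, 0.2001]
ee_rot: [0.709, 0.04, 0.703, -0.041]
contact_force: [0.1, 0.8, -3.5]
width: 0.0134
```

>>> {"name": "move_arm", "arguments": {
  "rows": [
    [[0, 1.3, -0.8], 0, 0],
    [[0, 5.5, -3.4], 0, 0],
    [[0, 12.8, -7.9], 0, 0],
    [[0, 21.3, -13.1], 0, 0],
    [[0, 28.5, -17.6], 0, 0],
    [[0, 32.8, -20.2], 0, 0],
    [[0, 34.1, -21], 0, 0],
    [[0, 34.1, -21], 0, 0]
  ]
}}

```text
clock: 10.27
position: [0.5983, 0.0034, 0.2]
ee_rot: [0.709, 0.039, 0.703, -0.04]
contact_force: [-0.4, 0.6, -3.7]
width: 0.0131
```

>>> {"name": "move_arm", "arguments": {
  "rows": [
    [[0, 1.3, -0.8], 0, 0],
    [[0, 5.5, -3.4], 0, 0],
    [[0, 12.8, -7.9], 0, 0],
    [[0, 21.3, -13.1], 0, 0],
    [[0, 28.5, -17.6], 0, 0],
    [[0, 32.8, -20.2], 0, 0],
    [[0, 34.1, -21], 0, 0],
    [[0, 34.1, -21], 0, 0]
  ]
}}

```text
clock: 10.93
position: [0.581, 0.0403, 0.1999]
ee_rot: [0.709, 0.039, 0.703, -0.04]
contact_force: [0.6, 0.4, -4.0]
width: 0.013
```

```bash
python3 -c "
from h import *
togo(.451,.321,.205,-.116)
im=viewer.get_image('wrist')
g=np.clip(im.astype(float)*2.,0,255).astype(np.uint8)[:,:,::-1].copy()
im=viewer.get_image('scene')[:,:,::-1]
cv2.imwrite('pics/w8.png',np.hstack([cv2.resize(g,(400,300)),cv2.resize(im,(400,300))]))
"
```

```text
t 10.93 pos [0.581  0.0403 0.1999] tilt [ 0.0083 -0.0019 -1.    ] ang -0.1116 F [ 0.61  0.44 -3.99] w 13.0
shift mm [  -6.7  264.4 -160.4] turn 0.0044 q [-0.049  0.301  1.547 -0.002  1.284  0.063]
```

View pics/w8.png

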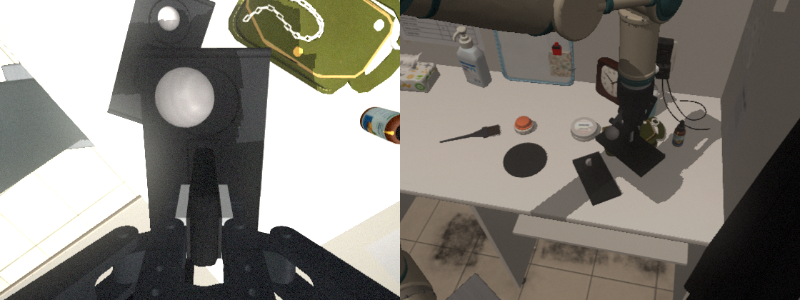

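The ball has rolled to the pocket's left-front edge but is still inside. I continue at the same gentle pace.

>>> {"name": "move_arm", "arguments": {
  "rows": [
    [[0, 1.3, -0.8], 0, 0],
    [[0, 5.5, -3.4], 0, 0],
    [[0, 12.8, -7.9], 0, 0],
    [[0, 21.3, -13.1], 0, 0],
    [[0, 28.5, -17.6], 0, 0],
    [[0, 32.8, -20.2], 0, 0],
    [[0, 34.1, -21], 0, 0],
    [[0, 34.1, -21], 0, 0]
  ]
}}

```text
clock: 11.7
position: [0.5641, 0.0765, 0.1998]
ee_rot: [0.709, 0.039, 0.703, -0.04]
contact_force: [0.2, -0.3, -3.5]
width: 0.0132
```

>>> {"name": "move_arm", "arguments": {
  "rows": [
    [[0, 1.3, -0.8], 0, 0],
    [[0, 5.5, -3.4], 0, 0],
    [[0, 12.8, -7.9], 0, 0],
    [[0, 21.3, -13.1], 0, 0],
    [[0, 28.5, -17.6], 0, 0],
    [[0, 32.8, -20.2], 0, 0],
    [[0, 34.1, -21], 0, 0],
    [[0, 34.1, -21], 0, 0]
  ]
}}

```text
clock: 12.37
position: [0.5468, 0.1134, 0.1997]
ee_rot: [0.709, 0.038, 0.703, -0.04]
contact_force: [0.2, -0.4, -4.2]
width: 0.0127
```

>>> {"name": "move_arm", "arguments": {
  "rows": [
    [[0, 1.3, -0.8], 0, 0],
    [[0, 5.5, -3.4], 0, 0],
    [[0, 12.8, -7.9], 0, 0],
    [[0, 21.3, -13.1], 0, 0],
    [[0, 28.5, -17.6], 0, 0],
    [[0, 32.8, -20.2], 0, 0],
    [[0, 34.1, -21], 0, 0],
    [[0, 34.1, -21], 0, 0]
  ]
}}

```text
clock: 13.03
position: [0.5293, 0.1502, 0.1995]
ee_rot: [0.709, 0.038, 0.703, -0.039]
contact_force: [0.3, -0.2, -5.0]
width: 0.013
```

```bash
python3 -c "
from h import *
togo(.451,.321,.205,-.116)
im=viewer.get_image('wrist')
g=np.clip(im.astype(float)*2.,0,255).astype(np.uint8)[:,:,::-1].copy()
im=viewer.get_image('scene')[:,:,::-1]
cv2.imwrite('pics/w9.png',np.hstack([cv2.resize(g,(400,300)),cv2.resize(im,(400,300))]))
"
```

```text
t 13.03 pos [0.5293 0.1502 0.1995] tilt [ 0.009  -0.0025 -1.    ] ang -0.1089 F [ 0.29 -0.22 -5.04] w 13.0
shift mm [ -6.6 161.3 -96.4] turn 0.0071 q [ 0.153  0.254  1.617 -0.004  1.262  0.263]
```

View pics/w9.png

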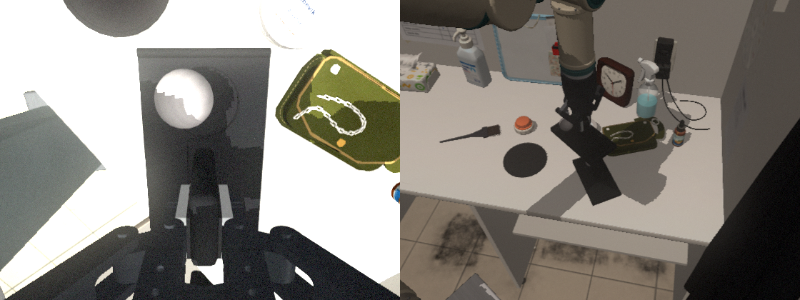

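>>> {"name": "move_arm", "arguments": {
  "rows": [
    [[0, 1.2, -0.7], 0, 0],
    [[0, 5.2, -3.1], 0, 0],
    [[0, 12.1, -7.2], 0, 0],
    [[0, 20.2, -12.1], 0, 0],
    [[0, 27.1, -16.2], 0, 0],
    [[0, 31.1, -18.6], 0, 0],
    [[0, 32.3, -19.3], 0, 0],
    [[0, 32.3, -19.3], 0, 0]
  ]
}}

```text
clock: 13.8
position: [0.5138, 0.1844, 0.1993]
ee_rot: [0.709, 0.038, 0.703, -0.039]
contact_force: [0.3, -0.2, -4.8]
width: 0.0132
```

>>> {"name": "move_arm", "arguments": {
  "rows": [
    [[0, 1.2, -0.7], 0, 0],
    [[0, 5.2, -3.1], 0, 0],
    [[0, 12.1, -7.2], 0, 0],
    [[0, 20.2, -12.1], 0, 0],
    [[0, 27.1, -16.2], 0, 0],
    [[0, 31.1, -18.6], 0, 0],
    [[0, 32.3, -19.3], 0, 0],
    [[0, 32.3, -19.3], 0, 0]
  ]
}}

```text
clock: 14.47
position: [0.4978, 0.2191, 0.1991]
ee_rot: [0.709, 0.037, 0.703, -0.039]
contact_force: [-1.2, 0.5, -3.2]
width: 0.013
```

>>> {"name": "move_arm", "arguments": {
  "rows": [
    [[0, 1.2, -0.7], 0, 0],
    [[0, 5.2, -3.1], 0, 0],
    [[0, 12.1, -7.2], 0, 0],
    [[0, 20.2, -12.1], 0, 0],
    [[0, 27.1, -16.2], 0, 0],
    [[0, 31.1, -18.6], 0, 0],
    [[0, 32.3, -19.3], 0, 0],
    [[0, 32.3, -19.3], 0, 0]
  ]
}}

```text
clock: 15.13
position: [0.4818, 0.2539, 0.1988]
ee_rot: [0.71, 0.037, 0.703, -0.038]
contact_force: [-0.2, 0.1, -4.7]
width: 0.0128
```

```bash
python3 -c "
from h import *
togo(.451,.321,.205,-.116)
im=viewer.get_image('wrist')
g=np.clip(im.astype(float)*2.,0,255).astype(np.uint8)[:,:,::-1].copy()
im=viewer.get_image('top')[:,:,::-1]
cv2.imwrite('pics/w10.png',np.hstack([cv2.resize(g,(400,300)),cv2.resize(im,(400,300))]))
"
```

```text
t 15.13 pos [0.4818 0.2539 0.1988] tilt [ 0.0095 -0.0031 -0.9999] ang -0.1062 F [-0.17  0.12 -4.69] w 12.8
shift mm [ -6.7  63.5 -37.7] turn 0.0098 q [ 0.361  0.247  1.629 -0.007  1.258  0.47 ]
```

View pics/w10.png

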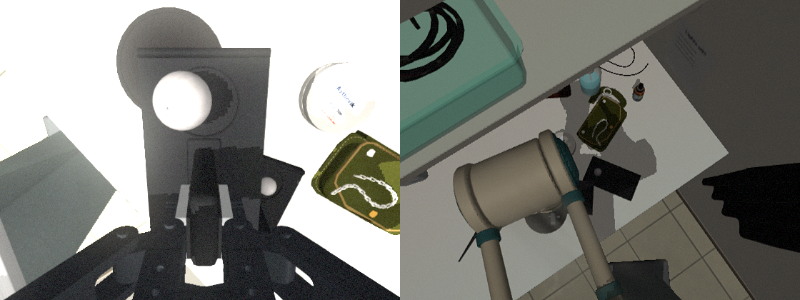

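>>> {"name": "move_arm", "arguments": {
  "rows": [
    [[0, 1.2, -0.7], 0, 0],
    [[0, 5.2, -3.1], 0, 0],
    [[0, 12.1, -7.2], 0, 0],
    [[0, 20.2, -12.1], 0, 0],
    [[0, 27.1, -16.2], 0, 0],
    [[0, 31.1, -18.6], 0, 0],
    [[0, 32.3, -19.3], 0, 0],
    [[0, 32.3, -19.3], 0, 0]
  ]
}}

```text
clock: 15.9
position: [0.466, 0.2881, 0.1985]
ee_rot: [0.71, 0.036, 0.703, -0.038]
contact_force: [-0.3, -0.3, -3.9]
width: 0.013
```

```bash
python3 -c "
from h import *
togo(.451,.321,.205,-.116)"
```

```text
t 15.9 pos [0.466  0.2881 0.1985] tilt [ 0.0096 -0.0035 -0.9999] ang -0.1058 F [-0.34 -0.31 -3.92] w 13.0
shift mm [ -6.8  31.2 -18.3] turn 0.0102 q [ 0.431  0.253  1.622 -0.008  1.26   0.54 ]
```

>>> {"name": "move_arm", "arguments": {
  "rows": [
    [[0, 1.2, -0.7], 0, 0],
    [[0, 5, -2.9], 0, 0],
    [[0, 11.7, -6.9], 0, 0],
    [[0, 19.5, -11.5], 0, 0],
    [[0, 26.2, -15.4], 0, 0],
    [[0, 30, -17.6], 0, 0],
    [[0, 31.2, -18.3], 0, 0],
    [[0, 31.2, -18.3], 0, 0]
  ]
}}

```text
clock: 16.57
position: [0.4508, 0.3216, 0.1982]
ee_rot: [0.71, 0.036, 0.703, -0.038]
contact_force: [-0.3, 0.2, -4.6]
width: 0.0132
```

```bash
python3 -c "
from h import *
togo(.451,.321,.205,-.116)
c=viewer.get_calibration('wrist');im=viewer.get_image('wrist')
g=np.clip(im.astype(float)*2.,0,255).astype(np.uint8)[:,:,::-1].copy()
for a in np.arange(0,6.3,.05):
    p=proj(c,[.4515+.065*np.cos(a),.326+.065*np.sin(a),.004]); cv2.circle(g,tuple(int(v) for v in p),1,(0,0,255),-1)
im=viewer.get_image('scene')[:,:,::-1].copy();c=viewer.get_calibration('scene')
for a in np.arange(0,6.3,.1):
    p=proj(c,[.4515+.065*np.cos(a),.326+.065*np.sin(a),.004]); cv2.circle(im,tuple(int(v) for v in p),1,(0,0,255),-1)
cv2.imwrite('pics/w11.png',np.hstack([cv2.resize(g,(400,300)),cv2.resize(im,(400,300))]))
cv2.imwrite('pics/s11.png',cv2.resize(im[100:280,80:300],None,fx=3,fy=3))
togo(.451,.321,.205,-.116)
"
```

```text
t 16.57 pos [0.4508 0.3216 0.1982] tilt [ 0.0096 -0.0036 -0.9999] ang -0.1047 F [-0.32  0.23 -4.55] w 13.2
shift mm [-6.8 -0.6  0.3] turn 0.0113 q [ 0.499  0.262  1.61  -0.008  1.264  0.606]
t 16.67 pos [0.4511 0.3209 0.1982] tilt [ 0.0097 -0.004  -0.9999] ang -0.1054 F [ 0.23  0.11 -3.96] w 13.5
shift mm [-6.8  0.  -0. ] turn 0.0106 q [ 0.498  0.262  1.61  -0.009  1.264  0.606]
```

View pics/w11.png

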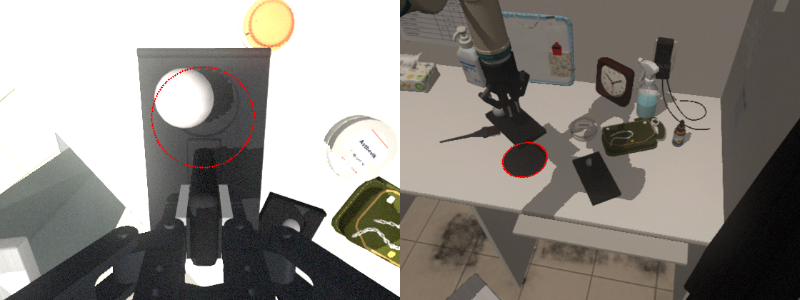

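View pics/s11.png

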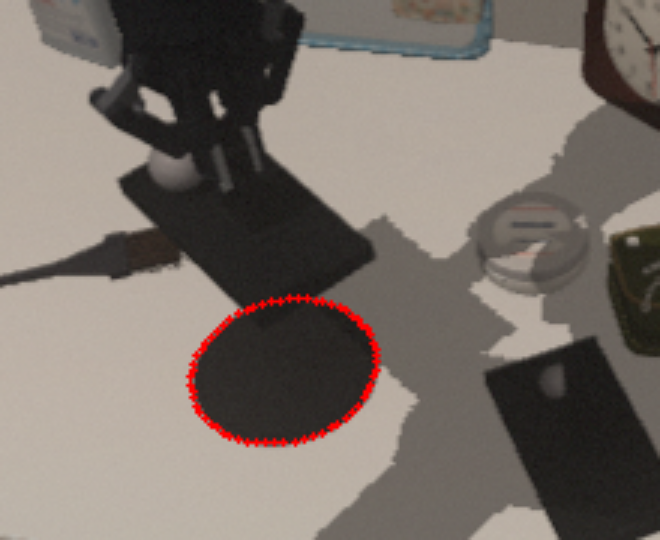

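```bash
python3 -c "
from h import *
c=viewer.get_calibration('scene')
a=back(c,(80+120/3,100+181/3),.1617);b=back(c,(80+375/3,100+245/3),.1617);print(a,b,(a+b)/2,np.linalg.norm(a-b), np.hypot(160,84))
"
```

```text
[0.42035208 0.40700271 0.1617    ] [0.48808398 0.24160541 0.1617    ] [0.45421803 0.32430406 0.1617    ] 0.1787285052854267 180.7097119692243
```

>>> {"name": "move_arm", "arguments": {
  "rows": [
    [[0, 0, 0], 0, 0],
    [[0, 0, 0], 0, 0],
    [[0, 0, 0], 0, 0],
    [[0, 0, 0], 0, 0],
    [[0, 0, 0], 0, 0],
    [[0, 0, 0], 0, 0],
    [[0, 0, 0], 0, 0],
    [[0, 0, 0], 0, 0]
  ]
}}

```text
clock: 17.33
position: [0.4511, 0.3209, 0.1982]
ee_rot: [0.71, 0.036, 0.703, -0.038]
contact_force: [0.1, 0.7, -4.1]
width: 0.0135
```

```bash
python3 -c "
from h import *
togo(.451,.321,.205,-.116)
im=viewer.get_image('wrist')
g=np.clip(im.astype(float)*2.5,0,255).astype(np.uint8)[:,:,::-1].copy()
cv2.imwrite('pics/w12.png',g)
togo(.451,.321,.205,-.116);print(abs(manip.get_state()['qd']).max())
"
```

```text
t 17.33 pos [0.4511 0.3209 0.1982] tilt [ 0.0098 -0.0039 -0.9999] ang -0.1055 F [ 0.09  0.7  -4.12] w 13.5
shift mm [-6.8  0.  -0.1] turn 0.0105 q [ 0.498  0.262  1.61  -0.009  1.264  0.606]
t 17.38 pos [0.4511 0.3209 0.1982] tilt [ 0.0098 -0.0039 -0.9999] ang -0.1054 F [ 0.7   0.05 -3.95] w 13.2
shift mm [-6.8  0.  -0. ] turn 0.0106 q [ 0.498  0.262  1.61  -0.009  1.264  0.606]
0.006621750878636924
```

View pics/w12.png

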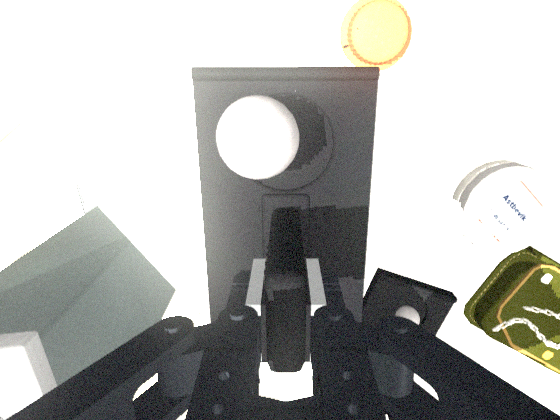

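```bash
python3 -c "
from rig import manip
print(manip.sign_off())"
```

```text
the job is handed in; nothing more can be done
None
```

I took the right-hand tray, which carries the larger ball, by its grip fin. I carried it to the mat and handed the job in at about 17.4 s, still holding it; sign-off gives no verdict.

- **Position:** by arm pose the tray's middle is over the mat centre, about (0.4515, 0.326). The scene camera puts it at (0.454, 0.324), about 3 mm off. The underside is about 15 cm above the worktop.
- **Grip and motion:** the arm was at rest and the gripper steady at 13 mm under an 80 N grip. The load read about 4 N and did not shift in the pads.
- **Level:** the tool is tilted about 0.6°. This built up during the lift and carry and I could not correct it, because moves allow no turn other than about the tool's own x axis. The ball rolled to one side of the pocket and rests against its lip, but it is still inside.
- **Other things:** I saw no contact with anything else. The other tray, pot and timer looked unmoved in the last pictures, and so did the bottle in the last scene view. I did not re-measure any of them.

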